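# Empty the drop-bottom tube box into its catch tray

## Task

Slide the white catch tray (the orange grip is its handle) along the bench until it stands squarely under the drop-bottom box, centred below it. Then pull the red latch grip straight out towards the front, away from the box, so that the floor swings open and all three used tubes drop into the tray. Leave the tray standing flat under the box with the tubes in it, let go of everything, and do not touch the tubes with the gripper or disturb the other things on the bench.

Things in the scene. Friction and masses are not known exactly. Their poses are not given: they have to be found in the camera images.
- hopper: drop-bottom box fixed to the bench: clear walls, blue edges, open top, 94 x 146 mm (x, y), walls 155 to 253 mm above the bench. Origin on the bench under its centre; -x is its front (latch side), turned mostly to the robot's right. A dark column carries it: column and foot, up to 100 mm wide, begin 67 mm behind the origin; the bench below is free otherwise. Front face at x = -47 mm.
- latch_grip (a point): holding point of the red upright latch grip on a steel draw bolt: 14 mm thick (y), 22 mm (x), 134 to 187 mm above the bench; this point 168 mm up and, shut, 90 mm in front of the box's centre. Axes as the box's. The box front stands 43 mm behind it and rises to 253 mm, so lean the gripper's body back, away from the box, about 35 degrees, fingers forward and down.
- latch (a joint): how far the draw bolt is pulled out to the front (along the box's -x), m: 0 shut, 0.035 fully out; moves against about 2 N of friction and stays where it is left. The floor is freed at about 0.023; pull to about 0.03 or more.
- flap (a joint): hinged floor of the box, rad: 0 shut, 1.57 hanging straight down; hinged along the box's rear edge, falls open by its own weight when the bolt is out. Hanging, its lower edge is about 70 mm above the bench.
- tray: loose white open catch tray, 120 x 150 mm (x, y), 52 mm high, walls 4 mm, 200 to 400 g; origin at the centre of its underside; grip on its -x side. To stand under the box, axes along the box's, origin at the box's origin; the floor then swings clear of it.
- tray_grip (a point): holding point of the tray's orange upright grip, a plate 14 mm thick (y), from 60 to 102 mm in front of the tray's origin and 11 to 75 mm above the bench; this point at x = -87, y = 0, z = 55 mm in the tray's frame. Axes as the tray's. Box and latch overhang it once the tray is in place: lean the gripper back about 35 degrees as for the latch.
- tube_1_mid (a point): used sample tube, clear with a red screw cap, 115 mm long, 16 mm body, 21 mm cap, 30 g, lying in the box at the start; point half-way along the tube. Not to be handled.
- tube_2_mid (a point): used sample tube, clear with a red screw cap, 115 mm long, 16 mm body, 21 mm cap, 30 g, lying in the box at the start; point half-way along the tube. Not to be handled.
- tube_3_mid (a point): used sample tube, clear with a red screw cap, 115 mm long, 16 mm body, 21 mm cap, 30 g, lying in the box at the start; point half-way along the tube. Not to be handled.
- orange_bottle: bystander: clear bottle with orange cap, 64 mm wide, 135 mm high; origin under its centre
- slide_box: bystander: green box 35 x 85 x 36 mm; origin under its centre
- timer: bystander: white timer 58 x 64 x 18 mm; origin under its centre
- blue_bottle: bystander: dark blue bottle, 54 mm wide, 95 mm high; origin under its centre

How it is judged:
By the outcome, as a careful person would: the job done as asked, in the order asked, and still so for the second after the job is handed in, with the robot touching nothing.
It also fails if it takes over 58 s, if anything falls off the work surface, if the arm or the gripper's body presses on something with over 40 N, if the wrist force passes 120 N, or if a joint passes its speed limit or range.

## Robot

A 7-joint arm with a two-finger parallel gripper is mounted at the origin on a cart in front of the work surface, level with it; the furniture and walls round the work are solid. World frame = base frame: x ahead of the robot, y to its left, z up, the work surface at z = 0. Lengths are in m, angles in rad, forces in N, time in s.
With the tool pointing down it reaches from about 0.4 to 0.85 m from the base axis. Payload 4.5 kg.
Tool frame: the origin (TCP) lies on the centre line of the jaws, within the pads' length; the fingertips stand 17 mm ahead of it and the grasp point (between the pads) lies 2 mm behind it (r.tip_reach is the distance from the TCP to the fingertips, in m); z points along the fingers, y is the line along which they close (so a half turn about z gives the same grasp; the last joint's range is limited). The gripper opens to 88 mm and grips with 3 to 60 N. Pads are 18 mm wide; open, the fingers measure 123 mm over their backs; the gripper's body (75 mm by 187 mm) begins 45 mm behind the grasp point.
Start: joints at [-1.232, 0.689, -0.195, 1.565, 0.157, 0.902, -0.215], TCP at [0.188, 0.596, 0.256] pointing down, gripper open.
Joint ranges: [-3.01, 3.01], [-0.46, 2.08], [-1.47, 1.51], [0.13, 2.56], [-1, 4.14], [0.04, 2.09], [-2.66, 2.66]. Speed limits (rad/s): [2.57, 2.57, 3.14, 3.14, 3.14, 3.14, 3.14].

## Interface

Orientations are given as a unit quaternion [x, y, z, w].
In Python, from plant import r gives the robot as it stands.
- The arm moves only by the tool step_arm, never from a script. Its argument "steps" is a list of rows, each a list of 7 numbers: the shift along the tool's x, y, z in cm, then the turn, a rotation vector about the tool's x, y, z in degrees, then the gripper's target within -1 to 1 (shut at 1, half-way at 0, fully open at -1). A call has 1 to 8 rows; each row shifts and turns the commanded pose from where the row before left it, along the tool's axes as they then stand; what a row does not reach is not made up. A row lasts 1/8 s, in which the tool goes at most 62.5 mm and 10.7 degrees, less where a joint would pass 70% of its speed; a pose out of reach is approached as far as the arm can. A call with a gripper value outside its range is refused whole. The fingers move at their own pace and stop on an object; "force" is the grip in N (left out, the last holds). Time passes only in rows, so rows that do not move let the fingers close. It gives the time, the measured TCP pose, the force, the opening and the grip force at its end, in the units of the state.
- r.get_state(): the state, without advancing time (a new reading comes with each control period).
- r.snapshot(name): name is "scene" or "top"; returns a dict with "pixels" (420x560x3 uint8, red, green, blue), "fx", "fy", "cx", "cy" (pixels), "dist_coeffs" ([k1, k2, p1, p2, k3] as OpenCV has them; the pictures are not rectified), "cam_to_world" (4x4, takes a point from camera to world coordinates). Camera axes: x right, y down, z forward; pixel columns grow to the right and rows downward; lengths in m; the calibration is good to about 2 mm. A picture is of the moment at which its call begins. There is no depth.
- r.finish_job(): hands the job in; it is judged then, once.
The state is a dict: "clock": time; "q": joint angles; "qd": joint speeds; "joint_torque": joint torques, N m; "tool_pos": TCP position; "eef_rot": TCP orientation; "contact_force": force on the tool from outside, world axes, zero at the start; "moment": the same for the moment, N m; "opening": opening from 0.0 (shut) to 1.0 (fully open); "finger_force": force on a finger pad.
Only numpy, scipy, OpenCV 4.12 (cv2) and the standard library are available. Lean on these libraries where they do the work, as an engineer would, in place of code of your own. Each camera call takes 0.05 s, during which the arm holds its last target. There are 200 camera calls.

## Working session

There is one attempt and no reset: what is moved stays moved. The work goes in short steps, Python scripts to look and compute and a tool call to move; the robot and the scene stay as the last step left them, time stands still between calls to the robot, and variables do not carry over. Pictures are saved under pics/ and viewed, at most 10 in all, crops included, and the job is handed in when it is done.

Besides the shell and the picture viewer there is one more tool, called after "Emit:" as name(argument=value, ...), one argument or row to a line, values as JSON. step_arm: Moves the arm, as the interface text tells. Its arguments: {"type":"object","properties":{"steps":{"type":"array","items":{"type":"array","items":{"type":"number"}}},"force":{"type":"number"}},"required":["steps"]}

```bash
ls; mkdir -p pics; python3 - <<'E'
from plant import r
import cv2,pickle
print(r.get_state(), r.tip_reach)
for n in("scene","top"):
    s=r.snapshot(n); pickle.dump(s,open(n+"0.pkl","wb")); cv2.imwrite(f"pics/{n}0.png",s["pixels"][:,:,::-1])
    print(s["fx"],s["cx"],s["dist_coeffs"],s["cam_to_world"])
E
```

```text
pics
{'clock': 0.0, 'q': array([-1.23221215,  0.68996955, -0.19453645,  1.56637436,  0.15727923,
        0.90249627, -0.21510611]), 'qd': array([-7.53648603e-04,  7.99068351e-04, -5.84468480e-04, -7.87413359e-04,
       -1.23942200e-03,  9.36580800e-04,  4.08224101e-05]), 'joint_torque': array([ 1.86569967e-03, -5.27577889e+01, -1.26641683e+00, -1.53423214e+01,
       -5.25848230e-02,  6.42004670e-03,  1.70761646e-04]), 'tool_pos': array([0.1873989 , 0.59559534, 0.2549115 ]), 'eef_rot': array([ 1.51760124e-01,  9.88416918e-01, -9.24159511e-04, -8.76830406e-05]), 'contact_force': array([-0.39889078,  0.28884318, -0.06444728]), 'moment': array([ 0.04588671, -0.03070793, -0.02443354]), 'finger_force': 0.0, 'opening': 0.9999242798901421} 0.017
461.19393113877453 283.7342617699245 [-0.08240638  0.          0.          0.          0.        ] [[ 0.63597396 -0.59718578  0.48878039 -0.21861582]
 [-0.77170309 -0.49492077  0.39940927 -0.77344975]
 [ 0.00338603 -0.63120723 -0.77560683  1.26743087]
 [ 0.          0.          0.          1.        ]]
495.97950282526335 281.3148409615433 [-0.12641702  0.          0.          0.          0.        ] [[ 1.90057912e-03 -9.86140856e-01  1.65899365e-01  2.43730173e-01]
 [-9.99992816e-01 -1.33012364e-03  3.54959890e-03 -1.88583119e-01]
 [-3.27973783e-03 -1.65904919e-01 -9.86136299e-01  1.53740058e+00]
 [ 0.00000000e+00  0.00000000e+00  0.00000000e+00  1.00000000e+00]]
```

View pics/scene0.png

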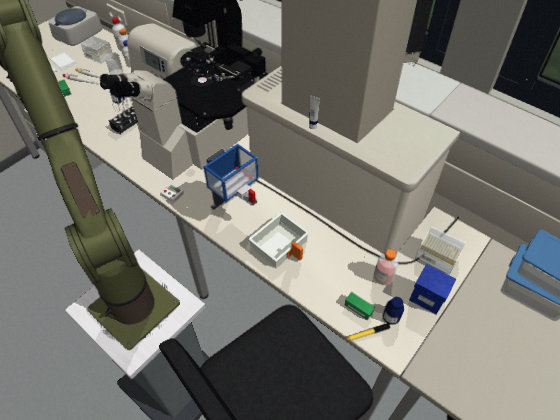

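View pics/top0.png

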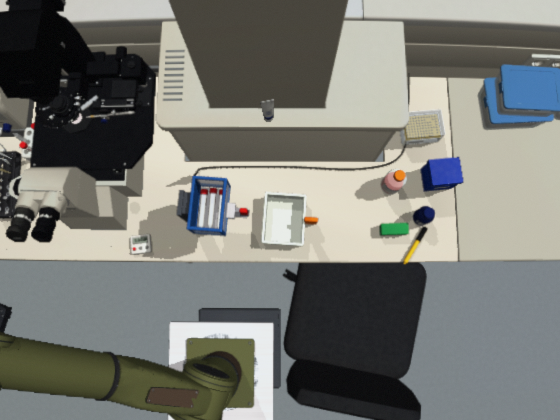

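The scene view shows the box at (232,173), its red latch at (252,196), the tray at (278,240) and its grip at (296,250). In the top view these are at (209,206), (243,211), (285,219) and (311,220). Next I'll measure them.

```bash
cat > h.py <<'E'
import numpy as np,cv2,pickle
from plant import r
def snap(n,tag):
    s=r.snapshot(n); pickle.dump(s,open(n+tag+".pkl","wb")); return s
def load(n,tag): return pickle.load(open(n+tag+".pkl","rb"))
def rays(s,px):
    K=np.array([[s["fx"],0,s["cx"]],[0,s["fy"],s["cy"]],[0,0,1]])
    u=cv2.undistortPoints(np.array(px,float).reshape(-1,1,2),K,np.array(s["dist_coeffs"])).reshape(-1,2)
    T=np.array(s["cam_to_world"]); d=np.c_[u,np.ones(len(u))]@T[:3,:3].T
    return T[:3,3],d
def plane(s,px,z):
    o,d=rays(s,px); return o+d*((z-o[2])/d[:,2])[:,None]
def tri(s1,p1,s2,p2):
    o1,d1=rays(s1,[p1]);o2,d2=rays(s2,[p2])
    A=np.c_[d1[0],-d2[0]]; t=np.linalg.lstsq(A,o2-o1,rcond=None)[0]
    a=o1+d1[0]*t[0]; b=o2+d2[0]*t[1]; return (a+b)/2,np.linalg.norm(a-b)
def mask(s,hlo,hhi,smin,vmin,box,vmax=255,smax=255):
    h=cv2.cvtColor(s["pixels"],cv2.COLOR_RGB2HSV); m=cv2.inRange(h,(hlo,smin,vmin),(hhi,smax,vmax))
    k=np.zeros_like(m); x0,y0,x1,y1=box; k[y0:y1,x0:x1]=m[y0:y1,x0:x1]; return k
def biggest(m):
    c,_=cv2.findContours(m,cv2.RETR_EXTERNAL,cv2.CHAIN_APPROX_NONE); return max(c,key=cv2.contourArea)[:,0]
def cen(m):
    n,l,st,c=cv2.connectedComponentsWithStats(m); i=1+np.argmax(st[1:,4]); return c[i],st[i]
def rect(p): # centre, sizes, angle of world xy points
    c,w,a=cv2.minAreaRect((p[:,:2]*1000).astype(np.float32)); return np.round(c,1),np.round(w,1),round(a,1)
E
python3 - <<'E'
from h import *
S=load("scene","0");T=load("top","0")
for nm,hl,hh,bt,bs in(("latch",0,6,(235,200,255,222),(244,185,264,210)),("tgrip",5,16,(300,210,325,230),(285,240,308,262))):
    if nm=="latch":
        hl,hh=0,5
    a=cen(mask(T,hl,hh,150,90,bt));b=cen(mask(S,hl,hh,150,90,bs))
    print(nm,a,b,tri(T,a[0],S,b[0]))
m=mask(T,100,130,120,40,(180,165,235,245)); print("blue",rect(plane(T,biggest(m),.253)),cv2.boundingRect(m))
m2=mask(T,0,179,0,150,(255,185,305,250),smax=45); print("tray",rect(plane(T,biggest(m2),.052)),cv2.boundingRect(m2))
A=cv2.resize(T["pixels"][160:255,175:330],None,fx=5,fy=5,interpolation=0)[:,:,::-1]
cv2.imwrite("pics/c1.png",A)
mm=cv2.merge([m,m2,m*0])[160:255,175:330]
B=cv2.resize(S["pixels"][140:275,190:320],None,fx=4.4,fy=4.4,interpolation=0)[:,:,::-1]
cv2.imwrite("pics/c2.png",B)
E
```

```text
latch (array([243.5       , 210.34210526]), array([240, 208,   8,   6,  38], dtype=int32)) (array([252.23255814, 194.58139535]), array([249, 189,   6,  13,  43], dtype=int32)) (array([ 0.46967999, -0.0786783 ,  0.16517225]), np.float64(0.0035933907363630557))
tgrip (array([310.33333333, 219.92307692]), array([304, 217,  14,   7,  78], dtype=int32)) (array([295.75147929, 250.72781065]), array([287, 242,  16,  18, 169], dtype=int32)) (array([ 0.45874361, -0.27132274,  0.04209962]), np.float64(0.0010259114283289038))
blue (array([469.4,  10.9]), array([102.9, 149.4]), 85.5) (187, 176, 42, 59)
tray (array([ 467.6, -177.6]), array([196.1, 150.1]), 0.1) (255, 185, 50, 65)
```

View pics/c1.png

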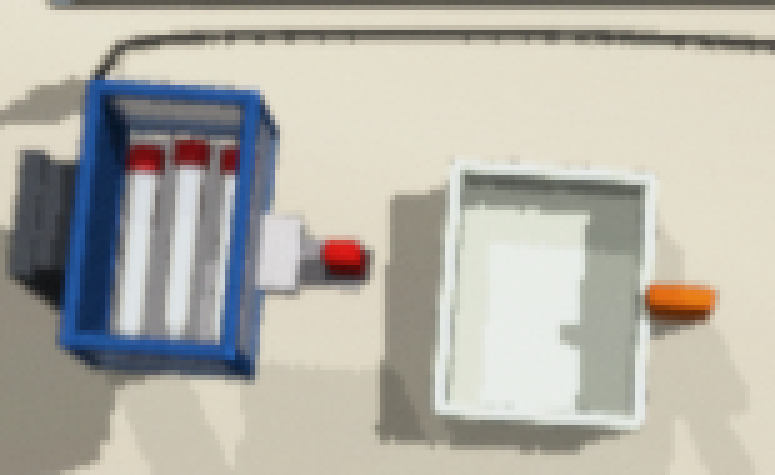

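View pics/c2.png

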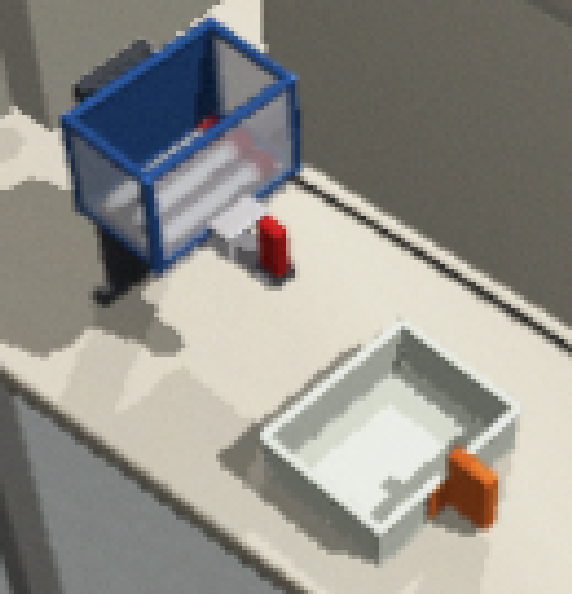

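The crops show clear corners. In c1 the box rim corners are near (90,82), (265,92), (238,358) and (62,347), and the tray rim corners near (450,163), (655,177), (640,427) and (436,413). In c2 the box rim is near (64,121), (210,20), (297,76) and (148,180), and the tray rim near (262,436), (402,322), (519,405) and (379,528).

```bash
python3 - <<'E'
from h import *
S=load("scene","0");T=load("top","0")
def rep(n,p):
    p=p[:,:2]*1000 # order rearL.. : rear-far(+x),front-far,front-near,rear-near
    c=p.mean(0); ax=(p[0]-p[1]+p[3]-p[2])/2; ay=(p[3]-p[0]+p[2]-p[1])/2
    print(n,"c",c.round(1),"depth",np.linalg.norm(ax).round(1),"width",np.linalg.norm(ay).round(1),"yaw x",np.degrees(np.arctan2(ax[1],ax[0])).round(2),"from y",np.degrees(np.arctan2(ay[1],ay[0])).round(2), )
t=lambda a:np.array(a)/5+[174.5,159.5]
s=lambda a:np.array(a)/4.4+[189.5,139.5]
rep("box top",plane(T,t([(90,82),(265,92),(238,358),(62,347)]),.253))
rep("tray top",plane(T,t([(450,163),(655,177),(640,427),(436,413)]),.052))
rep("box sc",plane(S,s([(210,20),(297,76),(148,180),(64,121)]),.253))
rep("tray sc",plane(S,s([(402,322),(519,405),(379,528),(262,436)]),.052))
# latch & tray grip tops, top view: segmentation contour on plane
print("latch top",rect(plane(T,t([(324,240),(362,240),(362,275),(324,275)]),.187)))
m=mask(T,5,16,150,90,(300,210,325,230)); print(rect(plane(T,biggest(m),.075)))
E
```

```text
box top c [472.9  11.7] depth 93.6 width 142.8 yaw x 86.61 from y 175.68
tray top c [ 462.6 -190.1] depth 124.2 width 153.3 yaw x 86.12 from y 176.78
box sc c [475.    8.9] depth 87.2 width 142.0 yaw x 87.85 from y 176.27
tray sc c [ 465.  -192.8] depth 119.0 width 150.6 yaw x 86.95 from y 176.17
latch top (array([462.9, -78.2]), array([19.6, 21.3]), 0.1)
(array([ 454.2, -270.4]), array([18.1, 38.8]), 0.1)
```

```bash
cat >> h.py <<'E'
from scipy.spatial.transform import Rotation as Ro, Slerp
def tool(yaw,lean):
    a,l=np.radians([yaw,lean]); bx=np.array([np.cos(a),np.sin(a),0]);by=np.array([-np.sin(a),np.cos(a),0]);Z=np.array([0,0,1.])
    return Ro.from_matrix(np.c_[np.cos(l)*bx+np.sin(l)*Z,-by,np.sin(l)*bx-np.cos(l)*Z])
def pt(c,yaw,x,z):
    a=np.radians(yaw); return np.array([c[0]+x*np.cos(a),c[1]+x*np.sin(a),z])
def tcp(hold,R,back=0): return hold+R.apply([0,0,.002-back])
def show(wps,g,ds=.04,da=9,dec=1,p=None,R=None):
    st=r.get_state()
    if p is None: p,R=np.array(st["tool_pos"]),Ro.from_quat(st["eef_rot"])
    for q,Q in wps:
        n=int(np.ceil(max(np.linalg.norm(q-p)/ds,np.degrees((R.inv()*Q).magnitude())/da,1)))
        p0,sl=p.copy(),Slerp([0,1],Ro.concatenate([R,Q]))
        for i in range(1,n+1):
            f=i/n; t=np.round(R.inv().apply(p0+(q-p0)*f-p)*100,dec)
            w=np.round((R.inv()*sl(f)).as_rotvec(degrees=True),0 if dec==1 else 1)
            print([float(v)+0 for v in t]+[float(v)+0 for v in w]+[g]); 
            p=p+R.apply(t/100); R=R*Ro.from_rotvec(w,degrees=True)
        print("--",p.round(4))
BOX=np.array([.474,.0103]);BY=86.1;TR=np.array([.4638,-.1914]);TY=86.5
E
python3 - <<'E'
from h import *
R0=Ro.from_quat(r.get_state()["eef_rot"]); Rt=tool(TY,40)
h=pt(TR,TY,-.091,.048); print(h)
show([(np.array([.19,.56,.42]),R0),(np.array([.32,.30,.45]),R0*Ro.from_euler('z',35,degrees=True)),(np.array([.42,0,.45]),tool(86.5,0)),
 (np.array([.45,-.25,.36]),tool(86.5,0)),(tcp(h,Rt,.12),Rt)],-1,.05)
E
```

```text
[ 0.45824458 -0.28223027  0.048     ]
[-0.3, -0.8, -4.1, 0.0, 0.0, 0.0, -1]
[-0.4, -0.9, -4.1, 0.0, 0.0, 0.0, -1]
[-0.3, -0.8, -4.2, 0.0, 0.0, 0.0, -1]
[-0.3, -0.9, -4.1, 0.0, 0.0, 0.0, -1]
-- [0.1897 0.5596 0.4201]
[-3.4, -3.5, -0.5, 0.0, 0.0, 6.0, -1]
[-3.7, -3.1, -0.5, 0.0, 0.0, 6.0, -1]
[-4.0, -2.7, -0.5, 0.0, 0.0, 5.0, -1]
[-4.2, -2.3, -0.5, 0.0, 0.0, 6.0, -1]
[-4.5, -1.9, -0.5, 0.0, 0.0, 6.0, -1]
[-4.6, -1.4, -0.5, 0.0, 0.0, 6.0, -1]
-- [0.3199 0.3003 0.4504]
[-4.3, -1.5, 0.0, 0.0, 0.0, 6.0, -1]
[-4.4, -1.0, 0.0, 0.0, 0.0, 6.0, -1]
[-4.5, -0.6, 0.0, 0.0, 0.0, 6.0, -1]
[-4.5, -0.1, 0.0, 0.0, 0.0, 5.0, -1]
[-4.5, 0.3, 0.1, 0.0, 0.0, 6.0, -1]
[-4.4, 0.8, 0.0, 0.0, 0.0, 6.0, -1]
[-4.4, 1.3, 0.0, 0.0, 0.0, 6.0, -1]
-- [ 4.203e-01 -1.000e-04  4.498e-01]
[-4.1, 0.7, 1.5, 0.0, 0.0, 0.0, -1]
[-4.2, 0.8, 1.5, 0.0, 0.0, 0.0, -1]
[-4.1, 0.7, 1.5, 0.0, 0.0, 0.0, -1]
[-4.1, 0.8, 1.5, 0.0, 0.0, 0.0, -1]
[-4.1, 0.7, 1.5, 0.0, 0.0, 0.0, -1]
[-4.2, 0.8, 1.5, 0.0, 0.0, 0.0, -1]
-- [ 0.4503 -0.2505  0.3602]
[-2.1, 0.2, 4.4, 0.0, 8.0, 0.0, -1]
[-2.8, 0.2, 4.1, 0.0, 8.0, 0.0, -1]
[-3.3, 0.2, 3.7, 0.0, 8.0, 0.0, -1]
[-3.7, 0.2, 3.2, 0.0, 8.0, 0.0, -1]
[-4.2, 0.2, 2.6, 0.0, 8.0, 0.0, -1]
-- [ 0.4537 -0.3584  0.1386]
```

Emit:
step_arm(
  steps=[
    [-0.3,-0.8,-4.1,0,0,0,-1],
    [-0.4,-0.9,-4.1,0,0,0,-1],
    [-0.3,-0.8,-4.2,0,0,0,-1],
    [-0.3,-0.9,-4.1,0,0,0,-1],
    [-3.4,-3.5,-0.5,0,0,6,-1],
    [-3.7,-3.1,-0.5,0,0,6,-1],
    [-4.0,-2.7,-0.5,0,0,5,-1],
    [-4.2,-2.3,-0.5,0,0,6,-1],
  ],
  force=25,
)

```text
clock: 1.1
tool_pos: [0.2769, 0.3854, 0.4406]
eef_rot: [0.347, 0.938, -0.0, -0.0]
contact_force: [-0.5, 0.4, -0.5]
opening: 1.001
finger_force: 0.0
```

Emit:
step_arm(
  steps=[
    [-4.5,-1.9,-0.5,0,0,6,-1],
    [-4.6,-1.4,-0.5,0,0,6,-1],
    [-4.3,-1.5,0,0,0,6,-1],
    [-4.4,-1.0,0,0,0,6,-1],
    [-4.5,-0.6,0,0,0,6,-1],
    [-4.5,-0.1,0,0,0,5,-1],
    [-4.5,0.3,0.1,0,0,6,-1],
    [-4.4,0.8,0,0,0,6,-1],
  ],
)

```text
clock: 2.1
tool_pos: [0.4053, 0.0421, 0.4495]
eef_rot: [0.692, 0.721, -0.0, -0.0]
contact_force: [0.2, -0.5, -0.1]
opening: 0.999
finger_force: 0.0
```

Emit:
step_arm(
  steps=[
    [-4.4,1.3,0,0,0,6,-1],
    [-4.1,0.7,1.5,0,0,0,-1],
    [-4.2,0.8,1.5,0,0,0,-1],
    [-4.1,0.7,1.5,0,0,0,-1],
    [-4.1,0.8,1.5,0,0,0,-1],
    [-4.1,0.7,1.5,0,0,0,-1],
    [-4.2,0.8,1.5,0,0,0,-1],
    [0,0,0,0,0,0,-1],
  ],
)

```text
clock: 3.1
tool_pos: [0.4489, -0.2531, 0.3583]
eef_rot: [0.73, 0.683, -0.001, -0.001]
contact_force: [0.4, 0.2, 0.2]
opening: 1.002
finger_force: 0.0
```

Tracking is good. Next comes the lean to the pregrasp.

Emit:
step_arm(
  steps=[
    [-2.1,0.2,4.4,0,8,0,-1],
    [-2.8,0.2,4.1,0,8,0,-1],
    [-3.3,0.2,3.7,0,8,0,-1],
    [-3.7,0.2,3.2,0,8,0,-1],
    [-4.2,0.2,2.6,0,8,0,-1],
    [0,0,0,0,0,0,-1],
    [0,0,0,0,0,0,-1],
  ],
)

```text
clock: 3.98
tool_pos: [0.4553, -0.3564, 0.1394]
eef_rot: [0.683, 0.645, 0.25, -0.234]
contact_force: [0.3, 0.5, 0.4]
opening: 0.995
finger_force: 0.0
```

```bash
python3 - <<'E'
from h import *
st=r.get_state(); print(st["q"].round(2),st["tool_pos"],st["contact_force"])
Rt=tool(TY,40); h=pt(TR,TY,-.091,.048)
show([(tcp(h,Rt,.03),Rt),(tcp(h,Rt,0),Rt)],-1,.03,dec=2)
s=snap("scene","1"); cv2.imwrite("pics/s1.png",cv2.resize(s["pixels"][130:330,150:420],None,fx=2.9,fy=2.9)[:,:,::-1])
E
```

```text
[ 0.79  1.03  0.08  1.4  -0.56  1.3   1.11] [ 0.45525551 -0.35637305  0.13943896] [0.32456393 0.47003182 0.39140528]
[-0.07, -0.05, 2.99, 0.0, 0.0, 0.1, -1]
[-0.06, -0.05, 2.99, 0.0, 0.0, 0.0, -1]
[-0.07, -0.06, 2.99, 0.0, 0.0, 0.1, -1]
-- [ 0.4571 -0.3002  0.0694]
[0.0, 0.0, 1.5, 0.0, 0.0, 0.0, -1]
[0.0, 0.0, 1.5, 0.0, 0.0, 0.0, -1]
-- [ 0.4583 -0.281   0.0465]
```

View pics/s1.png

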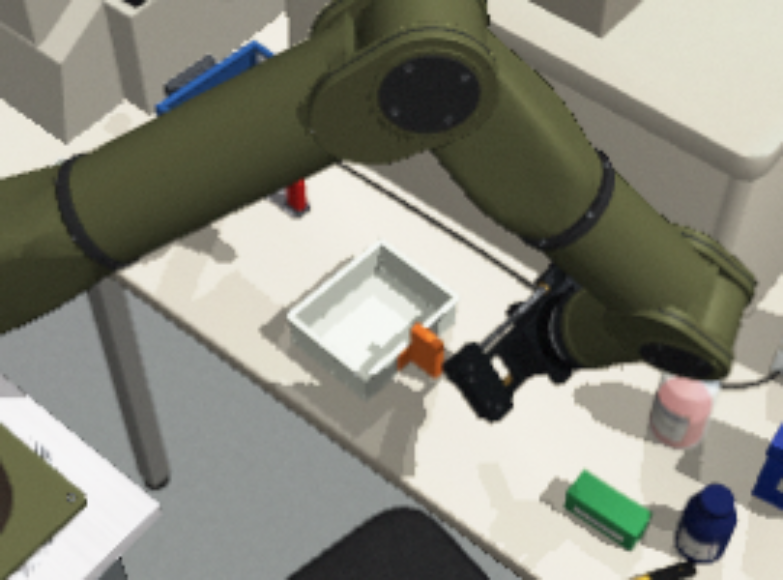

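The open gripper at (495,375) faces the orange grip at (425,350), with the tray undisturbed. Advancing and closing.

Emit:
step_arm(
  steps=[
    [-0.1,-0.1,3,0,0,0,-1],
    [-0.1,0,3,0,0,0,-1],
    [0,-0.1,3,0,0,0,-1],
    [0,0,1.5,0,0,0,-1],
    [0,0,1.5,0,0,0,-1],
    [0,0,0,0,0,0,-1],
  ],
)

```text
clock: 4.78
tool_pos: [0.457, -0.2814, 0.0455]
eef_rot: [0.684, 0.645, 0.249, -0.234]
contact_force: [0.2, -0.1, 0.1]
opening: 1.003
finger_force: 0.0
```

Emit:
step_arm(
  steps=[
    [0,0,0,0,0,0,1],
    [0,0,0,0,0,0,1],
    [0,0,0,0,0,0,1],
    [0,0,0,0,0,0,1],
    [0,0,0,0,0,0,1],
    [0,0,0,0,0,0,1],
  ],
  force=25,
)

```text
clock: 5.52
tool_pos: [0.4564, -0.2821, 0.0447]
eef_rot: [0.684, 0.644, 0.249, -0.234]
contact_force: [-0.7, 0.5, 0.0]
opening: 0.345
finger_force: 0.0
```

Emit:
step_arm(
  steps=[
    [0,0,0,0,0,0,1],
    [0,0,0,0,0,0,1],
    [0,0,0,0,0,0,1],
    [0,0,0,0,0,0,1],
  ],
)

```text
clock: 6.02
tool_pos: [0.4565, -0.2821, 0.0447]
eef_rot: [0.684, 0.644, 0.249, -0.234]
contact_force: [0.8, 0.2, -0.7]
opening: 0.158
finger_force: 24.9
```

```bash
python3 - <<'E'
from h import *
T=snap("top","2"); S=snap("scene","2"); st=r.get_state(); print(st["tool_pos"],st["opening"],st["finger_force"],Ro.from_quat(st["eef_rot"]).as_matrix().round(3).tolist())
A=np.hstack([cv2.resize(T["pixels"][170:250,225:330],None,fx=4,fy=4,interpolation=0),cv2.resize(S["pixels"][200:280,230:325],None,fx=4,fy=4,interpolation=0)])
cv2.imwrite("pics/c3.png",A[:,:,::-1])
E
```

```text
[ 0.45648944 -0.28213059  0.04472163] 0.1550115592144611 24.912564813857898 [[0.046, 0.998, 0.039], [0.765, -0.061, 0.642], [0.643, 0.0, -0.766]]
```

View pics/c3.png

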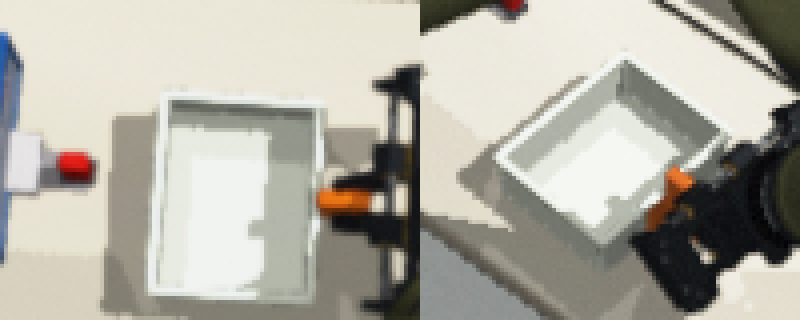

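The plate is gripped (13.6 mm opening matches its 14 mm). In the left half the tray rim corners are now near (162,93), (325,105), (312,302) and (148,292).

```bash
python3 - <<'E'
from h import *
T=load("top","2")
# rim corner fit: fit lines to the white/bg edge is fuzzy; use corners
p=plane(T,np.array([(162,93),(325,105),(312,302),(148,292)])/4+[224.5,169.5],.052)[:,:2]*1000
print(p.round(1).tolist(),p.mean(0))
c=np.array([p.mean(0)[0],p.mean(0)[1]])/1000
boxt=np.array([.4729,.0117]); d=boxt-c; print("shift",d)
# rotate tray by BY-yaw about own centre: TCP end
st=r.get_state(); tc=st["tool_pos"]; R=Ro.from_quat(st["eef_rot"])
dr=Ro.from_euler('z',BY-86.5,degrees=True)
q=np.array([*boxt,0])+dr.apply(tc-np.array([*c,0])); q[2]=tc[2]; print(q)
show([(q,dr*R)],1,.015,dec=2)
E
```

```text
[[541.3, -133.3], [532.2, -257.7], [381.6, -247.0], [389.0, -123.9]] [ 461.02855805 -190.49030151]
shift [0.01187144 0.2021903 ]
[ 0.46772122 -0.07990636  0.04472163]
[1.11, -0.01, 0.93, 0.0, 0.0, 0.0, 1]
[1.11, 0.0, 0.93, 0.0, 0.0, 0.0, 1]
[1.1, -0.01, 0.93, -0.1, 0.0, 0.1, 1]
[1.11, -0.01, 0.93, 0.0, 0.0, 0.0, 1]
[1.11, -0.01, 0.93, 0.0, 0.0, 0.0, 1]
[1.11, -0.01, 0.93, 0.0, 0.0, 0.0, 1]
[1.11, -0.02, 0.93, 0.0, 0.0, 0.1, 1]
[1.11, -0.01, 0.93, 0.0, 0.0, 0.0, 1]
[1.1, -0.01, 0.93, -0.1, 0.0, 0.0, 1]
[1.11, -0.02, 0.93, 0.0, 0.0, 0.0, 1]
[1.11, -0.01, 0.93, 0.0, 0.0, 0.0, 1]
[1.11, -0.01, 0.93, 0.0, 0.0, 0.1, 1]
[1.11, -0.02, 0.93, 0.0, 0.0, 0.0, 1]
[1.1, -0.02, 0.93, -0.1, 0.0, 0.0, 1]
-- [ 0.4677 -0.0799  0.0447]
```

Emit:
step_arm(
  steps=[
    [1.11,0,0.93,0,0,0,1],
    [1.11,-0.01,0.93,0,0,0,1],
    [1.11,-0.01,0.93,0,0,0,1],
    [1.11,-0.01,0.93,0,0,0,1],
    [1.11,-0.01,0.93,0,0,0,1],
    [1.11,-0.01,0.93,0,0,0,1],
    [1.11,-0.01,0.93,0,0,0,1],
    [0,0,0,0,0,0,1],
  ],
)

```text
clock: 7.12
tool_pos: [0.4618, -0.179, 0.0449]
eef_rot: [0.683, 0.645, 0.249, -0.235]
contact_force: [-0.7, -0.2, -2.2]
opening: 0.154
finger_force: 25.0
```

Emit:
step_arm(
  steps=[
    [1.11,-0.01,0.93,0,0,0,1],
    [1.11,-0.01,0.93,0,0,0,1],
    [1.11,-0.01,0.93,0,0,0,1],
    [1.11,-0.01,0.93,0,0,0,1],
    [0,0,0,0,0,0,1],
  ],
)

```text
clock: 7.75
tool_pos: [0.4648, -0.1211, 0.045]
eef_rot: [0.683, 0.645, 0.249, -0.235]
contact_force: [0.3, -1.1, -2.0]
opening: 0.16
finger_force: 25.0
```

```bash
python3 - <<'E'
from h import *
st=r.get_state(); print(st["q"].round(2),st["opening"])
show([(np.array([.4677,-.0799,.0449]),tool(BY,40))],1,.015,dec=2)
T=snap("top","3");S=snap("scene","3")
A=np.hstack([cv2.resize(T["pixels"][165:255,170:275],None,fx=3.8,fy=3.8,interpolation=0),cv2.resize(S["pixels"][140:230,190:290],None,fx=3.8,fy=3.8,interpolation=0)])
cv2.imwrite("pics/c4.png",A[:,:,::-1])
E
```

```text
[ 0.6   1.06 -0.12  1.9  -0.83  0.72  1.24] 0.16045793873628114
[1.05, 0.02, 0.89, -0.1, 0.0, 0.1, 1]
[1.05, 0.01, 0.89, -0.2, -0.1, 0.2, 1]
[1.05, 0.01, 0.88, -0.1, 0.0, 0.1, 1]
-- [ 0.4677 -0.0799  0.0449]
```

View pics/c4.png

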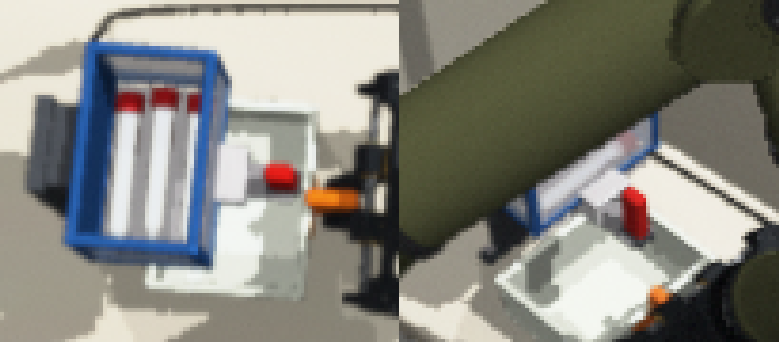

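The tray at (220,205) in the left half is sliding in under the box and the tray grip is clear of the red latch. Finishing the slide.

Emit:
step_arm(
  steps=[
    [1.05,0.02,0.89,-0.1,0,0.1,1],
    [1.05,0.01,0.89,-0.2,0,0.2,1],
    [1.05,0.01,0.88,-0.1,0,0.1,1],
    [0,0,0,0,0,0,1],
    [0,0,0,0,0,0,1],
  ],
)

```text
clock: 8.48
tool_pos: [0.4679, -0.0818, 0.0447]
eef_rot: [0.687, 0.641, 0.25, -0.233]
contact_force: [-0.1, 0.8, -2.1]
opening: 0.153
finger_force: 25.0
```

```bash
python3 - <<'E'
from h import *
st=r.get_state(); print(st["opening"],st["tool_pos"],Ro.from_quat(st["eef_rot"]).as_matrix().round(3).tolist())
T=snap("top","4");S=snap("scene","4")
A=np.hstack([cv2.resize(T["pixels"][165:255,170:275],None,fx=3.8,fy=3.8,interpolation=0),cv2.resize(S["pixels"][140:230,190:290],None,fx=3.8,fy=3.8,interpolation=0)])
cv2.imwrite("pics/c5.png",A[:,:,::-1])
E
```

```text
0.15253649381299705 [ 0.46790041 -0.08176894  0.04465614] [[0.053, 0.998, 0.045], [0.764, -0.07, 0.642], [0.643, 0.001, -0.766]]
```

View pics/c5.png

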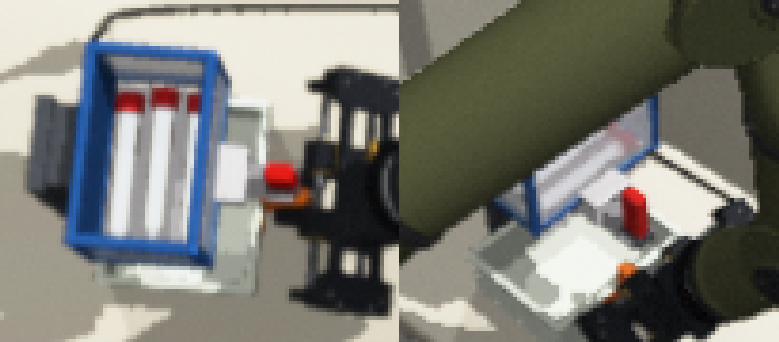

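In the left half the tray's visible front corners are at about (271,104) and (255,295). Checking those against the box frame.

```bash
python3 - <<'E'
from h import *
T=load("top","4")
p=plane(T,np.array([(271,104),(255,295)])/3.8+[169.5,164.5],.052)[:,:2]
a=np.radians(BY); M=np.array([[np.cos(a),np.sin(a)],[-np.sin(a),np.cos(a)]])
print(((p-[.4729,.0117])@M.T*1000).round(1))
st=r.get_state(); print("tcp in box",((st["tool_pos"][:2]-[.4729,.0117])@M.T*1000).round(1))
# box bottom rim check (z=.155) from scene corner + latch line
l=plane(T,[cen(mask(T,0,5,150,90,(235,200,255,222)))[0]],.187)[:,:2]; print("latch",((l-[.4729,.0117])@M.T*1000).round(1))
E
```

```text
[[-66.  -75.8]
 [-66.1  78.7]]
tcp in box [-93.9  -1.4]
latch [[-91.7   2.7]]
```

The tray is square but about 3 mm short and 1 mm off to the side. A small nudge, then release.

Emit:
step_arm(
  steps=[
    [0.12,0.05,0.1,0,0,0,1],
    [0.11,0.05,0.09,0,0,0,1],
    [0,0,0,0,0,0,1],
    [0,0,0,0,0,0,1],
  ],
)

```text
clock: 9.07
tool_pos: [0.4694, -0.0791, 0.0447]
eef_rot: [0.687, 0.641, 0.251, -0.233]
contact_force: [0.4, 0.3, -1.0]
opening: 0.154
finger_force: 25.0
```

Emit:
step_arm(
  steps=[
    [0,0,0,0,0,0,0],
    [0,0,0,0,0,0,-0.2],
    [0,0,0,0,0,0,-0.2],
    [0,0,0,0,0,0,-0.2],
  ],
)

```text
clock: 9.57
tool_pos: [0.4692, -0.0789, 0.0448]
eef_rot: [0.687, 0.641, 0.251, -0.233]
contact_force: [-0.4, -0.3, 0.1]
opening: 0.58
finger_force: 0.0
```

```bash
python3 - <<'E'
from h import *
st=r.get_state(); print(st["opening"],st["tool_pos"],st["contact_force"])
R=Ro.from_quat(st["eef_rot"]); p=st["tool_pos"]
b1=p+R.apply([0,0,-.12]); Rl=tool(BY,35)
h=pt(np.array([.4729,.0105]),BY,-.093,.172); print("latch hold",h)
show([(b1,R),(tcp(h,Rl,.11),Rl),(tcp(h,Rl,.02),Rl),(tcp(h,Rl),Rl)],-0.2,.03,dec=1)
E
```

```text
0.5797856864694823 [ 0.4692074  -0.07892528  0.04478502] [-0.36599034 -0.26373336  0.12509447]
latch hold [ 0.46657458 -0.08228464  0.172     ]
[0.0, 0.0, -3.0, 0.0, 0.0, 0.0, -0.2]
[0.0, 0.0, -3.0, 0.0, 0.0, 0.0, -0.2]
[0.0, 0.0, -3.0, 0.0, 0.0, 0.0, -0.2]
[0.0, 0.0, -3.0, 0.0, 0.0, 0.0, -0.2]
-- [ 0.4637 -0.1559  0.1367]
[1.8, 0.0, -1.7, 0.0, -1.0, 0.0, -0.2]
[1.7, -0.1, -1.8, 0.0, -1.0, 0.0, -0.2]
[1.7, 0.0, -1.8, 0.0, -1.0, 0.0, -0.2]
[1.7, -0.1, -1.9, 0.0, -1.0, 0.0, -0.2]
[1.6, 0.0, -1.8, 0.0, -1.0, 0.0, -0.2]
-- [ 0.4624 -0.1442  0.26  ]
[0.0, 0.0, 3.0, 0.0, 0.0, 0.0, -0.2]
[0.0, 0.0, 3.0, 0.0, 0.0, 0.0, -0.2]
[0.0, 0.0, 3.0, 0.0, 0.0, 0.0, -0.2]
-- [ 0.4661 -0.0927  0.1863]
[0.0, 0.0, 2.0, 0.0, 0.0, 0.0, -0.2]
-- [ 0.4669 -0.0813  0.1699]
```

Emit:
step_arm(
  steps=[
    [0,0,-3,0,0,0,-0.2],
    [0,0,-3,0,0,0,-0.2],
    [0,0,-3,0,0,0,-0.2],
    [0,0,-3,0,0,0,-0.2],
    [0,0,0,0,0,0,-0.2],
  ],
)

```text
clock: 10.2
tool_pos: [0.4644, -0.1579, 0.1374]
eef_rot: [0.688, 0.641, 0.251, -0.231]
contact_force: [0.8, 0.1, -0.2]
opening: 0.597
finger_force: 0.0
```

Emit:
step_arm(
  steps=[
    [1.8,0,-1.7,0,-1,0,-0.2],
    [1.7,-0.1,-1.8,0,-1,0,-0.2],
    [1.7,0,-1.8,0,-1,0,-0.2],
    [1.7,-0.1,-1.9,0,-1,0,-0.2],
    [1.6,0,-1.8,0,-1,0,-0.2],
    [0,0,0,0,0,0,-0.2],
  ],
)

```text
clock: 10.95
tool_pos: [0.4629, -0.1429, 0.2605]
eef_rot: [0.697, 0.651, 0.221, -0.204]
contact_force: [0.1, -0.4, -0.7]
opening: 0.599
finger_force: 0.0
```

```bash
python3 - <<'E'
from h import *
st=r.get_state(); print(st["opening"],st["tool_pos"],st["contact_force"])
Rl=tool(BY,35); h=pt(np.array([.4729,.0105]),BY,-.093,.172)
show([(tcp(h,Rl,.02),Rl),(tcp(h,Rl),Rl)],-0.2,.03,dec=1)
T=snap("top","5");S=snap("scene","5")
A=np.hstack([cv2.resize(T["pixels"][165:255,170:275],None,fx=3.8,fy=3.8,interpolation=0),cv2.resize(S["pixels"][140:230,190:290],None,fx=3.8,fy=3.8,interpolation=0)])
cv2.imwrite("pics/c6.png",A[:,:,::-1])
E
```

```text
0.5994825125595219 [ 0.46287248 -0.14288744  0.26045583] [ 0.09617579 -0.41093221 -0.65106451]
[0.0, 0.0, 3.0, 0.0, 0.0, 0.0, -0.2]
[-0.1, 0.0, 3.0, 0.0, 0.0, 0.0, -0.2]
[0.0, -0.1, 2.9, 0.0, 0.0, 0.0, -0.2]
-- [ 0.4655 -0.0927  0.187 ]
[0.0, 0.0, 2.0, 0.0, 0.0, 0.0, -0.2]
-- [ 0.4663 -0.0812  0.1706]
```

View pics/c6.png

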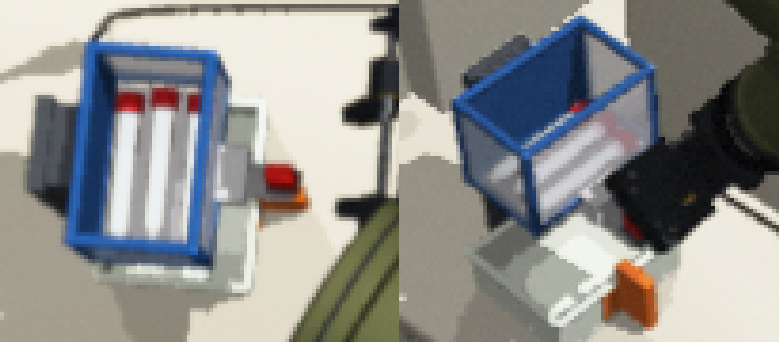

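The tray sits under the box with front corners near (269,97) and (250,293) in the left half. The latch is at (283,177), and the gripper is poised in front of it. Checking numbers while advancing.

```bash
python3 - <<'E'
from h import *
T=load("top","5")
a=np.radians(BY); M=np.array([[np.cos(a),np.sin(a)],[-np.sin(a),np.cos(a)]])
p=plane(T,np.array([(269,97),(250,293)])/3.8+[169.5,164.5],.052)[:,:2]
print(((p-[.4729,.0117])@M.T*1000).round(1))
S=load("scene","5")
p=plane(S,np.array([(470,252),(558,338),(672,250)])/3.8-[400/3.8,0]+[190,139.5],.052)[:,:2] # rear-near, front-near, front-far
print(((p-[.475,.0089])@M.T*1000).round(1))
E
```

```text
[[-63.9 -81.4]
 [-62.1  77.4]]
[[ 59.7  72.1]
 [-70.6  83.3]
 [-71.5 -55.9]]
```

Emit:
step_arm(
  steps=[
    [0,0,3,0,0,0,-0.2],
    [0,0,3,0,0,0,-0.2],
    [0,0,3,0,0,0,-0.2],
    [0,0,1.9,0,0,0,-0.2],
    [0,0,0,0,0,0,-0.2],
  ],
)

```text
clock: 11.68
tool_pos: [0.4655, -0.0806, 0.1689]
eef_rot: [0.697, 0.65, 0.22, -0.207]
contact_force: [0.3, -0.1, 1.0]
opening: 0.602
finger_force: 0.0
```

The tray is within about 2 mm of centre. Closing on the latch.

Emit:
step_arm(
  steps=[
    [0,0,0,0,0,0,1],
    [0,0,0,0,0,0,1],
    [0,0,0,0,0,0,1],
    [0,0,0,0,0,0,1],
    [0,0,0,0,0,0,1],
    [0,0,0,0,0,0,1],
    [0,0,0,0,0,0,1],
  ],
  force=20,
)

```text
clock: 12.55
tool_pos: [0.467, -0.0822, 0.1709]
eef_rot: [0.698, 0.65, 0.22, -0.205]
contact_force: [-1.1, -2.0, 2.7]
opening: 0.154
finger_force: 20.0
```

```bash
python3 - <<'E'
from h import *
st=r.get_state(); print(st["opening"],st["finger_force"],st["contact_force"])
p=st["tool_pos"];a=np.radians(BY)
show([(p-.035*np.array([np.cos(a),np.sin(a),0]),Ro.from_quat(st["eef_rot"]))],1,.006,dec=2)
E
```

```text
0.1540246540351334 20.000356128439307 [-1.11161654 -2.01749434  2.69153619]
[-0.48, 0.0, -0.33, 0.0, 0.0, 0.0, 1]
[-0.48, 0.0, -0.34, 0.0, 0.0, 0.0, 1]
[-0.47, 0.0, -0.33, 0.0, 0.0, 0.0, 1]
[-0.48, 0.01, -0.34, 0.0, 0.0, 0.0, 1]
[-0.48, 0.0, -0.33, 0.0, 0.0, 0.0, 1]
[-0.48, 0.0, -0.34, 0.0, 0.0, 0.0, 1]
-- [ 0.4647 -0.1171  0.1709]
```

Emit:
step_arm(
  steps=[
    [-0.48,0,-0.33,0,0,0,1],
    [-0.48,0,-0.34,0,0,0,1],
    [-0.47,0,-0.33,0,0,0,1],
    [-0.48,0,-0.34,0,0,0,1],
    [-0.48,0,-0.33,0,0,0,1],
    [-0.45,0,-0.31,0,0,0,1],
    [0,0,0,0,0,0,1],
    [0,0,0,0,0,0,1],
  ],
)

```text
clock: 13.55
tool_pos: [0.4644, -0.1158, 0.1708]
eef_rot: [0.697, 0.65, 0.221, -0.205]
contact_force: [1.4, 4.5, 3.3]
opening: 0.155
finger_force: 20.0
```

```bash
python3 - <<'E'
from h import *
T=snap("top","6");S=snap("scene","6")
A=np.hstack([cv2.resize(T["pixels"][165:255,170:275],None,fx=3.8,fy=3.8,interpolation=0),cv2.resize(S["pixels"][140:230,190:290],None,fx=3.8,fy=3.8,interpolation=0)])
cv2.imwrite("pics/c7.png",A[:,:,::-1])
E
```

```text
(no output)
```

View pics/c7.png

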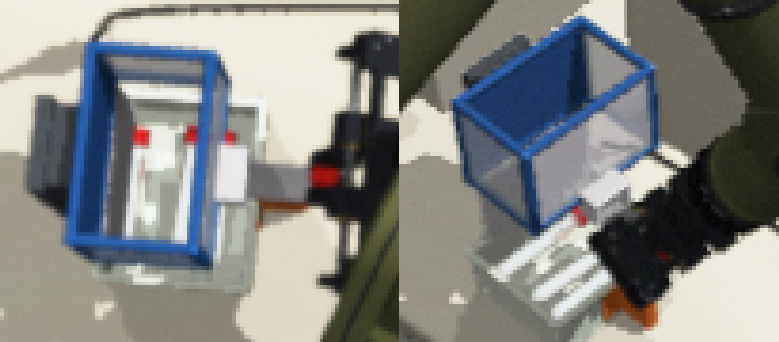

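The latch is out by 34 mm, the floor has swung open, and three tubes are in the tray: caps near (141,136), (193,135) and (228,137) on the left, bodies near (540,245), (565,280) and (580,295) on the right. Releasing and backing off.

Emit:
step_arm(
  steps=[
    [0,0,0,0,0,0,0],
    [0,0,0,0,0,0,-0.2],
    [0,0,0,0,0,0,-0.2],
    [0,0,0,0,0,0,-0.2],
  ],
)

```text
clock: 14.15
tool_pos: [0.4644, -0.1168, 0.1704]
eef_rot: [0.698, 0.65, 0.22, -0.205]
contact_force: [-0.2, 0.0, -0.3]
opening: 0.579
finger_force: 0.0
```

Emit:
step_arm(
  steps=[
    [0,0,-2,0,0,0,-0.2],
    [0,0,-3,0,0,0,-0.2],
    [0,0,-3,0,0,0,-0.2],
    [0,0,-3,0,0,0,-0.2],
    [0,0,-3,0,0,0,-0.2],
    [0,0,0,0,0,0,-0.2],
    [0,0,0,0,0,0,-0.2],
    [0,0,0,0,0,0,-0.2],
  ],
)

```text
clock: 15.15
tool_pos: [0.4584, -0.1953, 0.2844]
eef_rot: [0.697, 0.65, 0.22, -0.206]
contact_force: [0.1, -0.8, -0.1]
opening: 0.601
finger_force: 0.0
```

```bash
python3 - <<'E'
from h import *
st=r.get_state(); print(st["clock"],st["tool_pos"],st["contact_force"])
T=snap("top","7");S=snap("scene","7"); T6=load("top","6"); T5=load("top","5")
a=np.radians(BY); M=np.array([[np.cos(a),np.sin(a)],[-np.sin(a),np.cos(a)]])
def comps(s,m,z):
    n,l,stt,c=cv2.connectedComponentsWithStats(m)
    for i in range(1,n):
        if stt[i,4]>5: print(c[i].round(1),stt[i,4],((plane(s,[c[i]],z)[0,:2]-[.4735,.0105])@M.T*1000).round(0))
print("top");comps(T,mask(T,0,5,120,70,(180,180,270,245))|mask(T,174,179,120,70,(180,180,270,245)),.02)
print("scene");comps(S,mask(S,0,5,120,70,(200,150,280,240))|mask(S,174,179,120,70,(200,150,280,240)),.02)
b=slice(185,250),slice(190,245)
print("diff top6-7 settle",np.abs(T["pixels"][b].astype(int)-T6["pixels"][b]).max(), "diff 5-7 tray edge strip",np.abs(T["pixels"][225:250,190:240].astype(int)-T5["pixels"][225:250,190:240]).mean())
mo=mask(T,6,16,150,90,(230,205,270,230)); print("grip");comps(T,mo,.075)
E
```

```text
15.15 [ 0.4583695  -0.19530071  0.2844359 ] [ 0.08390647 -0.80430886 -0.14317949]
top
[206.2 200.5] 18 [ 44. -47.]
[219.6 199.7] 9 [  3. -52.]
[230.  200.7] 7 [-30. -51.]
[255.3 212.1] 51 [-112.  -21.]
scene
[237.2 196.3] 6 [ 40. -45.]
[258.8 201.5] 69 [-33. -82.]
[249.6 205.1] 12 [-22. -47.]
diff top6-7 settle 90 diff 5-7 tray edge strip 16.985333333333333
grip
[243.1 218.6] 20 [-81.  10.]
```

Both views put all three caps inside the tray, low and at matching places. The robot is clear of everything.

```bash
python3 -c "
from plant import r
print(r.finish_job())"
```

```text
the job is handed in; nothing more can be done
None
```

The job is handed in at about 15 s: the tray stands under the box, centred to within about 2 mm, the latch is pulled out 34 mm, all three tubes are in the tray, and the gripper is clear of everything.

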